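# Load the wire dispenser from the clipped transit stands

### The job

Switch the wire dispenser off first (turn its dial to the red dot, position 0) and leave it off while you load it. Then pull every orange looped spring clip sideways out of its transit stand's spindle and lay it in the blue tray, and move every reel of wire from the transit stands onto a dispenser spindle of its own, right way up and fully down (a stand may lack its clip or its reel). When all are loaded, turn the dial up to position 2 (two black dots), let go, and leave the tape, the cutters and the screwdriver where they lie.

Things in the scene. Friction and masses are not known exactly. Their poses are not given: they have to be found in the camera images.
- stand1: fixed grey transit stand: a 76 x 76 x 14 mm base with one upright steel spindle (16 mm diameter) in its centre, cross-drilled near the top along the stand's x axis (hole 7 x 6.5 mm, centre 70 mm, spindle top 80 mm above the worktop). Origin: centre of the underside, z up. A reel on it rests on the base, 14 mm up.
- stand2: fixed grey transit stand: a 76 x 76 x 14 mm base with one upright steel spindle (16 mm diameter) in its centre, cross-drilled near the top along the stand's x axis (hole 7 x 6.5 mm, centre 70 mm, spindle top 80 mm above the worktop). Origin: centre of the underside, z up. A reel on it rests on the base, 14 mm up.
- stand3: fixed grey transit stand: a 76 x 76 x 14 mm base with one upright steel spindle (16 mm diameter) in its centre, cross-drilled near the top along the stand's x axis (hole 7 x 6.5 mm, centre 70 mm, spindle top 80 mm above the worktop). Origin: centre of the underside, z up. A reel on it rests on the base, 14 mm up.
- reel1: reel of red wire with white flanges, 58 mm outside diameter, 40 mm high, round bore 24 mm in diameter right through, 0.15 kg; loose on a transit stand's spindle. Origin: centre of the underside, z along the bore (up when it stands). Grip it across the flanges.
- reel2: reel of yellow wire with white flanges, 58 mm outside diameter, 40 mm high, round bore 24 mm in diameter right through, 0.15 kg; loose on a transit stand's spindle. Origin: centre of the underside, z along the bore (up when it stands). Grip it across the flanges.
- reel3: reel of green wire with white flanges, 58 mm outside diameter, 40 mm high, round bore 24 mm in diameter right through, 0.15 kg; loose on a transit stand's spindle. Origin: centre of the underside, z along the bore (up when it stands). Grip it across the flanges.
- clip1: looped spring clip, 80 mm long, all in its x-z plane, 36 g: straight steel leg 5 mm thick along x (free end x = +23 mm) through a spindle's cross hole; orange loop at the -x end; sprung bow from the loop over the spindle top with a small hump. Origin: on the leg at the spindle axis, 71 mm up on the stand. Draws out along its own -x: up to 15 N in the first 9 mm, then easily; free after 32 mm.
- clip1_loop (a point): centre of clip1's orange loop, a ring 40 mm outside diameter of 8 mm wire in the clip's x-z plane, at x = -40, z = +16.5 mm of the clip. Grip the loop from above across the wire (8 mm, along the clip's y). Axes as the clip's.
- clip2: looped spring clip, 80 mm long, all in its x-z plane, 36 g: straight steel leg 5 mm thick along x (free end x = +23 mm) through a spindle's cross hole; orange loop at the -x end; sprung bow from the loop over the spindle top with a small hump. Origin: on the leg at the spindle axis, 71 mm up on the stand. Draws out along its own -x: up to 15 N in the first 9 mm, then easily; free after 32 mm.
- clip2_loop (a point): centre of clip2's orange loop, a ring 40 mm outside diameter of 8 mm wire in the clip's x-z plane, at x = -40, z = +16.5 mm of the clip. Grip the loop from above across the wire (8 mm, along the clip's y). Axes as the clip's.
- clip3: looped spring clip, 80 mm long, all in its x-z plane, 36 g: straight steel leg 5 mm thick along x (free end x = +23 mm) through a spindle's cross hole; orange loop at the -x end; sprung bow from the loop over the spindle top with a small hump. Origin: on the leg at the spindle axis, 71 mm up on the stand. Draws out along its own -x: up to 15 N in the first 9 mm, then easily; free after 32 mm.
- clip3_loop (a point): centre of clip3's orange loop, a ring 40 mm outside diameter of 8 mm wire in the clip's x-z plane, at x = -40, z = +16.5 mm of the clip. Grip the loop from above across the wire (8 mm, along the clip's y). Axes as the clip's.
- dispenser: fixed blue wire dispenser: plate 84 x 300 x 18 mm with three upright spindles 100 mm apart in a row along its y axis. Origin: centre of the underside, z up.
- spindle1 (a point): foot of one dispenser spindle: the point on its axis at the top of the plate, 18 mm above the worktop, on which a mounted reel's underside rests. The spindle is 16 mm in diameter and its top is 66 mm above this point. z up.
- spindle2 (a point): foot of one dispenser spindle: the point on its axis at the top of the plate, 18 mm above the worktop, on which a mounted reel's underside rests. The spindle is 16 mm in diameter and its top is 66 mm above this point. z up.
- spindle3 (a point): foot of one dispenser spindle: the point on its axis at the top of the plate, 18 mm above the worktop, on which a mounted reel's underside rests. The spindle is 16 mm in diameter and its top is 66 mm above this point. z up.
- tray: loose open blue tray 100 x 160 x 28 mm, walls and floor 4 mm. Origin: centre of the underside; x across the 100 mm side, y along the 160 mm side.
- dial_box: fixed grey control box of the dispenser, 84 x 84 x 50 mm, with a click dial in the middle of its top. Origin: centre of the underside. Marks round the dial: one red dot (position 0, off) in the direction +0.75 rad from the box's x axis, then clockwise every 0.5 rad one, two and three black dots (positions 1, 2, 3).
- dial (a joint): dial angle in rad, growing clockwise seen from above: position 0 (off) at 0.0, 1 at 0.5, 2 at 1.0, 3 at 1.5 rad. It clicks: a spring pulls it to the nearest of the four positions when let go (about 0.13 N m turns it over a click). Stops just beyond both ends.
- dial_grip (a point): on the dial's axis, 72 mm above the worktop: middle height of the dial's black bar grip (40 mm long, 12 mm wide, 24 mm tall, top 82.5 mm above the worktop). x lies along the bar, towards the end with the white pointer; turns with the dial.
- tape_roll: yellow roll of tape lying flat, 61 mm diameter, 25 mm high, a bystander; origin: centre of the underside
- cutters: red-handled flush cutters lying flat, 42 x 126 x 10 mm, a bystander; origin: centre of the underside
- screwdriver: red-handled screwdriver lying flat, 16 x 155 x 15 mm, a bystander; origin: centre of the underside
Mind the look-alikes: they are no part of the job. What is shaped like the reel3 but pink is not meant.

How it is judged:
On the way, in this order (a step that is already met when the one before it is completed fails the run):
1. the dial is at position 0 (off) (value of joint dial between -0.13 and 0.13 rad), for 0.2 s.
2. with the dial still at 0, every clip lies in the tray and every reel is fully down on a dispenser spindle of its own (all of step 1 and ((horizontal distance between reel1 and spindle1 below 0.008 m and z of reel1 in the frame of spindle1 between -0.004 and 0.004 m) or (horizontal distance between reel1 and spindle2 below 0.008 m and z of reel1 in the frame of spindle2 between -0.004 and 0.004 m) or (horizontal distance between reel1 and spindle3 below 0.008 m and z of reel1 in the frame of spindle3 between -0.004 and 0.004 m)) and ((horizontal distance between reel2 and spindle1 below 0.008 m and z of reel2 in the frame of spindle1 between -0.004 and 0.004 m) or (horizontal distance between reel2 and spindle2 below 0.008 m and z of reel2 in the frame of spindle2 between -0.004 and 0.004 m) or (horizontal distance between reel2 and spindle3 below 0.008 m and z of reel2 in the frame of spindle3 between -0.004 and 0.004 m)) and ((horizontal distance between reel3 and spindle1 below 0.008 m and z of reel3 in the frame of spindle1 between -0.004 and 0.004 m) or (horizontal distance between reel3 and spindle2 below 0.008 m and z of reel3 in the frame of spindle2 between -0.004 and 0.004 m) or (horizontal distance between reel3 and spindle3 below 0.008 m and z of reel3 in the frame of spindle3 between -0.004 and 0.004 m)) and angle between each of reel1, reel2, reel3's own z axis and vertical below 0.08 rad and x of clip1 in the frame of tray between -0.048 and 0.048 m and y of clip1 in the frame of tray between -0.078 and 0.078 m and z of clip1 in the frame of tray between -0.002 and 0.045 m and x of clip2 in the frame of tray between -0.048 and 0.048 m and y of clip2 in the frame of tray between -0.078 and 0.078 m and z of clip2 in the frame of tray between -0.002 and 0.045 m and x of clip3 in the frame of tray between -0.048 and 0.048 m and y of clip3 in the frame of tray between -0.078 and 0.078 m and z of clip3 in the frame of tray between -0.002 and 0.045 m), for 0.2 s.
3. the dial is at position 2 (value of joint dial between 0.87 and 1.13 rad), for 0.2 s.
At the end, for the whole second after the job is handed in: Every reel present stands on a dispenser spindle (axis within 8 mm, underside within 4 mm of the plate, tilted under 0.08 rad), every clip present lies inside the tray, the dial rests at position 2 (1.0 rad within 0.13), and all is at rest (all of step 3 and ((horizontal distance between reel1 and spindle1 below 0.008 m and z of reel1 in the frame of spindle1 between -0.004 and 0.004 m) or (horizontal distance between reel1 and spindle2 below 0.008 m and z of reel1 in the frame of spindle2 between -0.004 and 0.004 m) or (horizontal distance between reel1 and spindle3 below 0.008 m and z of reel1 in the frame of spindle3 between -0.004 and 0.004 m)) and ((horizontal distance between reel2 and spindle1 below 0.008 m and z of reel2 in the frame of spindle1 between -0.004 and 0.004 m) or (horizontal distance between reel2 and spindle2 below 0.008 m and z of reel2 in the frame of spindle2 between -0.004 and 0.004 m) or (horizontal distance between reel2 and spindle3 below 0.008 m and z of reel2 in the frame of spindle3 between -0.004 and 0.004 m)) and ((horizontal distance between reel3 and spindle1 below 0.008 m and z of reel3 in the frame of spindle1 between -0.004 and 0.004 m) or (horizontal distance between reel3 and spindle2 below 0.008 m and z of reel3 in the frame of spindle2 between -0.004 and 0.004 m) or (horizontal distance between reel3 and spindle3 below 0.008 m and z of reel3 in the frame of spindle3 between -0.004 and 0.004 m)) and angle between each of reel1, reel2, reel3's own z axis and vertical below 0.08 rad and x of clip1 in the frame of tray between -0.048 and 0.048 m and y of clip1 in the frame of tray between -0.078 and 0.078 m and z of clip1 in the frame of tray between -0.002 and 0.045 m and x of clip2 in the frame of tray between -0.048 and 0.048 m and y of clip2 in the frame of tray between -0.078 and 0.078 m and z of clip2 in the frame of tray between -0.002 and 0.045 m and x of clip3 in the frame of tray between -0.048 and 0.048 m and y of clip3 in the frame of tray between -0.078 and 0.078 m and z of clip3 in the frame of tray between -0.002 and 0.045 m and linear speed of each of reel1, reel2, reel3, clip1, clip2, clip3 below 0.03 m/s); the robot touches nothing.
It fails at once if the yellow roll of tape is moved more than 40 mm (distance of tape_roll from where it was at the start of the episode above 0.04 m).
It fails at once if the red flush cutters is moved more than 40 mm (distance of cutters from where it was at the start of the episode above 0.04 m).
It fails at once if the red screwdriver is moved more than 40 mm (distance of screwdriver from where it was at the start of the episode above 0.04 m).
Of reel1, reel2, reel3 only 2 to 3 are there at a start; the rules pass over those that are not, and their reading is None.
Of clip1, clip2, clip3 only 2 to 3 are there at a start; the rules pass over those that are not, and their reading is None.
At some moment in a run one of tray may be knocked a few centimetres aside while the robot is not near it.
It also fails if it takes over 210 s, if anything falls off the work surface, if the arm or the gripper's body presses on something with over 40 N, if the wrist force passes 120 N, or if a joint passes its speed limit or range.

### The arm

A 6-joint arm with a two-finger parallel gripper is mounted at the origin on a cart in front of the work surface, level with it; the furniture and walls round the work are solid. World frame = base frame: x ahead of the robot, y to its left, z up, the work surface at z = 0. Lengths are in m, angles in rad, forces in N, time in s.
With the tool pointing down it reaches from about 0.35 to 0.775 m from the base axis. Payload 7.3 kg.
Tool frame: the origin (TCP) lies midway between the tips of the shut fingers; the grasp point (between the pads) lies 19 mm behind it; z points along the fingers, y is the line along which they close (so a half turn about z gives the same grasp; the last joint's range is limited). The gripper opens to 92 mm and grips with 3 to 60 N. Pads are 19 mm wide; open, the fingers measure 130 mm over their backs; the gripper's body (75 mm by 190 mm) begins 47 mm behind the grasp point.
Start: joints at [-1.302, 0.342, 1.524, -0, 1.275, -0.146], TCP at [0.212, -0.48, 0.227] pointing down, gripper open.
Joint ranges: [-2.53, 2.53], [-0.77, 2.02], [0.04, 2.7], [-1, 4.14], [0.28, 2.66], [-3.11, 3.11]. Speed limits (rad/s): [2.57, 2.57, 3.14, 3.14, 3.14, 3.14].

### API

Orientations are given as a unit quaternion [x, y, z, w].
In Python, from plant import bot gives the robot as it stands. The module is installed in compiled form; this text tells all that it offers.
- The arm moves only by the tool servo_tool, never from a script. Its argument "plan" is a list of rows, each a list of 3 entries, a list of its own where there are three numbers: the shift along the world's x, y, z in mm, then the turn, a rotation vector about the world's x, y, z in rad, then the finger opening in mm, from 0 to 91.8. A call has 1 to 5 rows; each row is the pose to reach, as a shift and turn from the pose commanded when the call began; what a row does not reach only later rows make up. A row lasts 1/8 s, in which the tool goes at most 62.5 mm and 10.7 degrees, less where a joint would pass 70% of its speed; a pose out of reach is approached as far as the arm can. A call with a gripper value outside its range is refused whole. The fingers move at their own pace and stop on an object; "squeeze" is the grip in N (left out, the last holds). Time passes only in rows, so rows that repeat a pose let the fingers close. It gives the time, the measured TCP pose, the force, the opening and the grip force at its end, in the units of the state.
- bot.observe(): the state, without advancing time (a new reading comes with each control period).
- bot.grab_frame(name): name is "scene" or "side" or "wrist"; returns (picture, depth): 384x512x3 uint8, blue, green, red; 384x512 float32, m along the optical axis (not along the pixel's ray), 0 where there is no reading.
- bot.camera_model(name): a dict with "K" (3x3 intrinsics, pixels), "cam_to_world" (4x4, takes a point from camera to world coordinates). Camera axes: x right, y down, z forward; pixel columns grow to the right and rows downward; lengths in m; the calibration is good to about 2 mm. A picture is of the moment at which its call begins: read the wrist's pose just before it. camera_model takes no time and is no camera call; for the wrist camera it gives the pose at the moment of the call.
- bot.sign_off(): hands the job in; it is judged then, once.
The state is a dict: "clock": time; "qpos": joint angles; "qd": joint speeds; "effort": joint torques, N m; "position": TCP position; "eef_rot": TCP orientation; "ft_force": force on the tool from outside, world axes, zero at the start; "ft_torque": the same for the moment, N m; "width": finger opening in m; "grasp_force": force on a finger pad.
Only numpy, scipy, OpenCV 4.12 (cv2) and the standard library are available. Lean on these libraries where they do the work, as an engineer would, in place of code of your own. Each camera call takes 0.05 s, during which the arm holds its last target. There are 200 camera calls.

## Working session

There is one attempt and no reset: what is moved stays moved. The work goes in short steps, Python scripts to look and compute and a tool call to move; the robot and the scene stay as the last step left them, time stands still between calls to the robot, and variables do not carry over. Pictures are saved under pics/ and viewed, at most 14 in all, crops included, and the job is handed in when it is done.

Besides the shell and the picture viewer there is one more tool, called after ">>>" as name([rows], argument=value, ...), one row to a line, values as JSON. servo_tool: Moves the arm, as the interface text tells. Its arguments: {"type":"object","properties":{"plan":{"type":"array","items":{"type":"array"}},"squeeze":{"type":"number"}},"required":["plan"]}

```bash
mkdir -p pics; cat > h.py <<'E'
import numpy as np, cv2
from plant import bot
from scipy.spatial.transform import Rotation as R
def grab(n,f=None):
    m=bot.camera_model(n); im,d=bot.grab_frame(n); im=np.asarray(im).copy(); d=np.asarray(d)
    K=np.array(m["K"]);T=np.array(m["cam_to_world"])
    v,u=np.mgrid[:im.shape[0],:im.shape[1]]
    P=np.stack([(u-K[0,2])/K[0,0]*d,(v-K[1,2])/K[1,1]*d,d],-1)@T[:3,:3].T+T[:3,3]
    P[d==0]=np.nan
    if f: cv2.imwrite(f"pics/{f}.png",im)
    return im,P,K,T
E
python3 - <<'E'
from h import *
s=bot.observe();print({k:np.round(v,3).tolist() for k,v in s.items()})
ims=[]
for n in("scene","side"):
    im,P,K,T=grab(n,n);np.savez(n,im=im,P=P,K=K,T=T);print(n,T.round(3).tolist(),K.round(0).tolist());
    cv2.imwrite(f"pics/{n}b.png",cv2.resize(im,(800,600)))
E
```

```text
{'clock': 0.0, 'qpos': [-1.302, 0.343, 1.525, -0.0, 1.275, -0.146], 'qd': [-0.0, 0.0, 0.0, -0.001, -0.002, -0.001], 'effort': [0.0, -43.125, -24.422, 0.072, 0.056, -0.0], 'position': [0.211, -0.48, 0.226], 'eef_rot': [0.979, 0.206, -0.0, -0.001], 'ft_force': [0.474, -0.447, 0.052], 'ft_torque': [0.013, 0.014, 0.004], 'grasp_force': 0.0, 'width': 0.092}
scene [[-0.552, -0.624, 0.553, -0.163], [-0.834, 0.402, -0.379, 0.451], [0.014, -0.67, -0.742, 0.968], [0.0, 0.0, 0.0, 1.0]] [[392.0, 0.0, 252.0], [0.0, 392.0, 185.0], [0.0, 0.0, 1.0]]
side [[0.997, -0.018, 0.073, 0.409], [-0.071, -0.52, 0.851, -0.907], [0.023, -0.854, -0.52, 0.659], [0.0, 0.0, 0.0, 1.0]] [[412.0, 0.0, 256.0], [0.0, 412.0, 187.0], [0.0, 0.0, 1.0]]
```

View pics/sceneb.png

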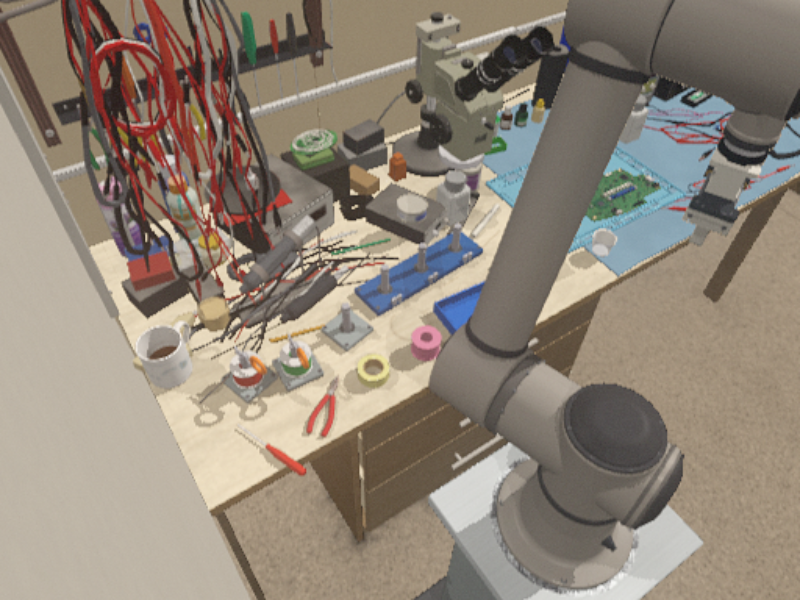

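View pics/sideb.png

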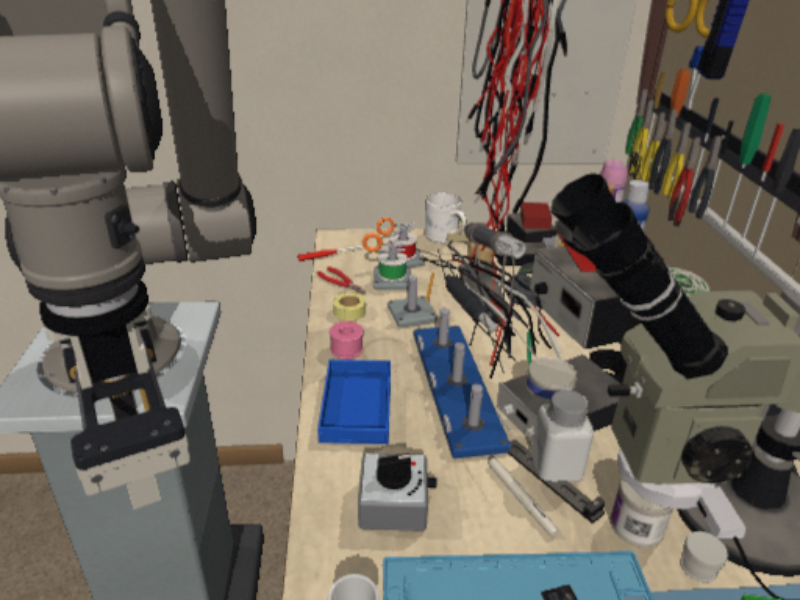

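Both views: stands at roughly scene px (250,378), (298,365), (346,325). The first two have clips and reels (red and green); the third stand is empty. The dispenser is at (420,270), the tray at (465,305), and the dial box at side px (395,485).

```bash
python3 - <<'E'
from h import *
for n in("scene","side"):
    z=np.load(n+".npz");im,P=z["im"],z["P"]
    hsv=cv2.cvtColor(im,cv2.COLOR_BGR2HSV);H,S,V=[hsv[...,i].astype(int) for i in range(3)]
    ok=(P[...,0]>.2)&(P[...,0]<.85)&(P[...,1]>-.5)&(P[...,1]<.6)&(P[...,2]>-.01)&(P[...,2]<.15)
    M={"orange":(H>5)&(H<=16)&(S>190)&(V>150),"green":(H>45)&(H<75)&(S>110),"red":((H<4)|(H>176))&(S>150),"blue":(H>105)&(H<122)&(S>140),"pink":(H>160)&(H<176)&(S>60)}
    for k,m in M.items():
        c,l,st,ce=cv2.connectedComponentsWithStats((m&ok).astype(np.uint8),connectivity=8)
        for i in range(1,c):
            if st[i,4]>25:
                p=P[l==i];r=cv2.minAreaRect((p[:,:2]*1000).astype(np.float32)) 
                print(n,k,st[i,4],ce[i].round(0),"med",np.median(p,0).round(3),"min",p.min(0).round(3),"max",p.max(0).round(3),"rect",np.round(r[0]),np.round(r[1]),round(r[2]))
    # spindles: grey points z .05-.09
    m=ok&(S<60)&(P[...,2]>.045)&(P[...,2]<.095)
    c,l,st,ce=cv2.connectedComponentsWithStats(m.astype(np.uint8))
    for i in range(1,c):
        if 12<st[i,4]<2500:
            p=P[l==i];print(n,"grey",st[i,4],ce[i].round(0),np.median(p,0).round(3),p.min(0).round(3),p.max(0).round(3))
im=cv2.imread("pics/side.png")
a=cv2.resize(im[280:345,215:290],(600,520),interpolation=2);cv2.imwrite("pics/dial.png",a)
im=cv2.imread("pics/scene.png")
a=cv2.resize(im[190:270,120:270],(800,427),interpolation=2);cv2.imwrite("pics/st.png",a)
E
```

```text
scene red 82 [178. 128.] med [0.819 0.076 0.112] min [0.804 0.058 0.109] max [0.846 0.117 0.146] rect [816.  84.] [35. 66.] 29
scene red 40 [152. 140.] med [0.814 0.179 0.112] min [0.804 0.165 0.108] max [0.833 0.193 0.137] rect [815. 179.] [26. 28.] 67
scene red 60 [202. 265.] med [0.379 0.245 0.01 ] min [0.352 0.208 0.006] max [0.403 0.271 0.014] rect [379. 241.] [10. 80.] 37
scene red 72 [211. 266.] med [0.36  0.223 0.009] min [0.333 0.2   0.006] max [0.395 0.253 0.012] rect [361. 224.] [13. 78.] 50
scene red 47 [188. 297.] med [0.308 0.32  0.014] min [0.289 0.308 0.008] max [0.344 0.334 0.019] rect [315. 322.] [58. 11.] 23
scene blue 299 [294. 198.] med [ 0.434 -0.122  0.004] min [ 0.388 -0.195 -0.002] max [ 0.459 -0.072  0.03 ] rect [ 440. -127.] [ 59. 137.] 22
scene pink 296 [272. 219.] med [ 0.387 -0.004  0.038] min [ 0.362 -0.056 -0.002] max [0.439 0.022 0.045] rect [397. -19.] [54. 89.] 25
scene grey 161 [297. 107.] [ 0.732 -0.366  0.082] [ 0.716 -0.421  0.045] [ 0.793 -0.323  0.095]
scene grey 1193 [267. 132.] [ 0.685 -0.188  0.052] [ 0.621 -0.315  0.045] [ 0.813 -0.102  0.
[... 4222 characters left out ...]
.065] [0.509 0.085 0.045] [0.523 0.102 0.082]
side grey 18 [326. 186.] [0.689 0.057 0.066] [0.687 0.055 0.045] [0.705 0.124 0.092]
side grey 88 [284. 204.] [ 0.558 -0.026  0.067] [ 0.551 -0.031  0.046] [ 0.566 -0.015  0.086]
side grey 97 [293. 227.] [ 0.567 -0.126  0.068] [ 0.561 -0.132  0.045] [ 0.575 -0.113  0.085]
side grey 2450 [360. 257.] [ 0.689 -0.209  0.059] [ 0.623 -0.324  0.045] [ 0.803 -0.109  0.095]
side grey 118 [304. 254.] [ 0.577 -0.226  0.069] [ 0.57  -0.229  0.045] [ 0.586 -0.215  0.085]
side grey 1385 [251. 307.] [ 0.453 -0.355  0.05 ] [ 0.41  -0.391  0.045] [ 0.498 -0.304  0.084]
side grey 978 [423. 323.] [ 0.747 -0.423  0.081] [ 0.721 -0.499  0.045] [ 0.819 -0.357  0.095]
```

View pics/dial.png

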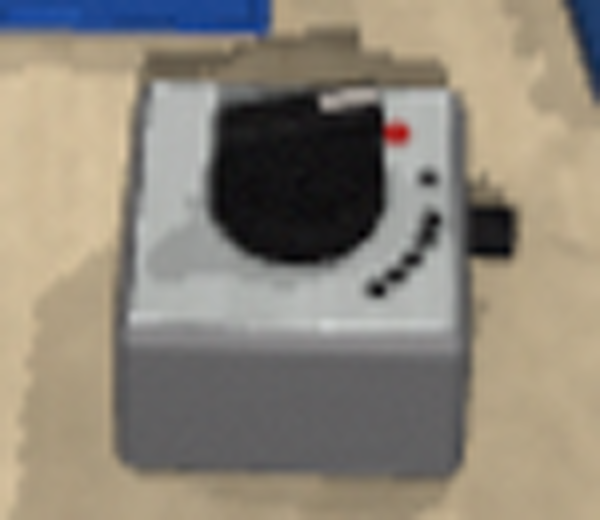

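View pics/st.png

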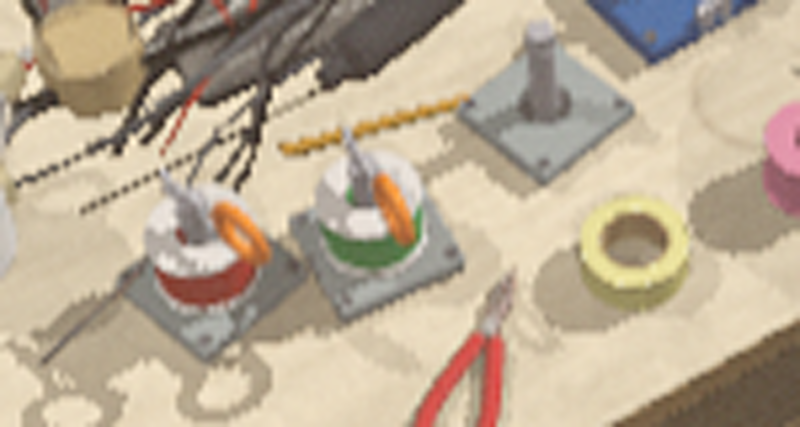

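The dial box is at about (0.455,-0.345). Loaded stands are at about (0.51,0.31) and (0.48,0.225), the empty one at (0.515,0.095). I'll go above the dial for a close look.

>>> servo_tool([
  [[60,33,10],[0,0,0],91],
  [[120,65,20],[0,0,0],91],
  [[180,98,34],[0,0,0],91],
  [[220,120,34],[0,0,0],91],
  [[220,120,34],[0,0,0],91],
])

```text
clock: 0.72
position: [0.4346, -0.3579, 0.2604]
eef_rot: [0.978, 0.209, 0.0, -0.0]
ft_force: [0.2, -0.9, -0.4]
width: 0.091
grasp_force: 0.0
```

```bash
python3 - <<'E'
from h import *
s=bot.observe();print(s["position"],s["eef_rot"],R.from_quat(s["eef_rot"]).as_matrix().round(3).tolist())
im,P,K,T=grab("wrist","w1");np.savez("w1",im=im,P=P,K=K,T=T)
print(T.round(3).tolist(),K.round(0).tolist())
E
```

```text
[ 0.43458313 -0.35789296  0.26043091] [ 9.77986432e-01  2.08668059e-01  3.15946689e-04 -2.81271260e-04] [[0.913, 0.408, 0.001], [0.408, -0.913, 0.001], [0.001, -0.0, -1.0]]
[[0.408, -0.881, -0.241, 0.499], [-0.913, -0.393, -0.107, -0.33], [-0.0, 0.264, -0.964, 0.418], [0.0, 0.0, 0.0, 1.0]] [[296.0, 0.0, 255.0], [0.0, 296.0, 196.0], [0.0, 0.0, 1.0]]
```

View pics/w1.png

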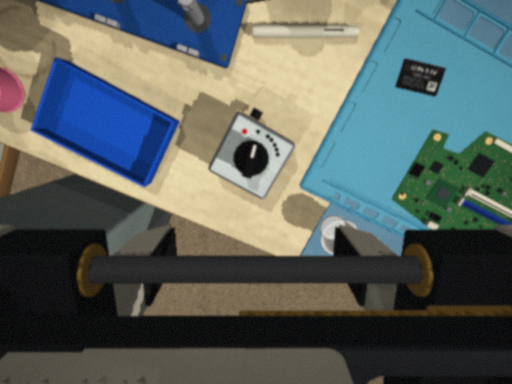

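The dial is at wrist px (251,158) with its white pointer up at (253,148), and the red dot is at (243,131). The tray and the dispenser are also in view. Next I'll compute positions and angles.

```bash
python3 - <<'E'
from h import *
z=np.load("w1.npz");im,P,K,T=[z[k] for k in("im","P","K","T")]
cv2.imwrite("pics/w1z.png",cv2.resize(im[105:205,200:305],None,fx=5.5,fy=5.5,interpolation=2))
def ray(u,v,h):
    d=T[:3,:3]@np.array([(u-K[0,2])/K[0,0],(v-K[1,2])/K[1,1],1]);return T[:3,3]+d*(h-T[2,3])/d[2]
hsv=cv2.cvtColor(im,cv2.COLOR_BGR2HSV);H,S,V=[hsv[...,i].astype(int) for i in range(3)]
near=(abs(P[...,0]-.455)<.06)&(abs(P[...,1]+.35)<.06)
red=near&((H<6)|(H>174))&(S>150);v,u=np.nonzero(red);print("red",u.mean(),v.mean(),ray(u.mean(),v.mean(),.05))
top=near&(abs(P[...,2]-.05)<.006);p=P[top];r=cv2.minAreaRect((p[:,:2]*1000).astype(np.float32));print("boxtop",r,p[:,2].mean())
knob=near&(P[...,2]>.068);p=P[knob];print("knob",knob.sum(),cv2.minAreaRect((p[:,:2]*1000).astype(np.float32)),np.median(p,0))
wh=knob&(V>140);v,u=np.nonzero(wh);print("white",len(u),u.mean(),v.mean(),ray(u.mean(),v.mean(),.082),P[wh].mean(0))
E
```

```text
red 217.06666666666666 198.0 [ 0.38476525 -0.32758759  0.05      ]
boxtop ((451.4830322265625, -345.46490478515625), (83.98497009277344, 83.94720458984375), 84.95794677734375) 0.05015440042836383
knob 65411 ((446.0113525390625, -355.80474853515625), (58.053924560546875, 137.93431091308594), 20.888309478759766) [ 0.45800252 -0.34954572  0.35975524]
white 170 196.14705882352942 258.2 [ 0.3115684 -0.3333864  0.082    ] [ 0.4338233  -0.3326728   0.26347142]
```

View pics/w1z.png

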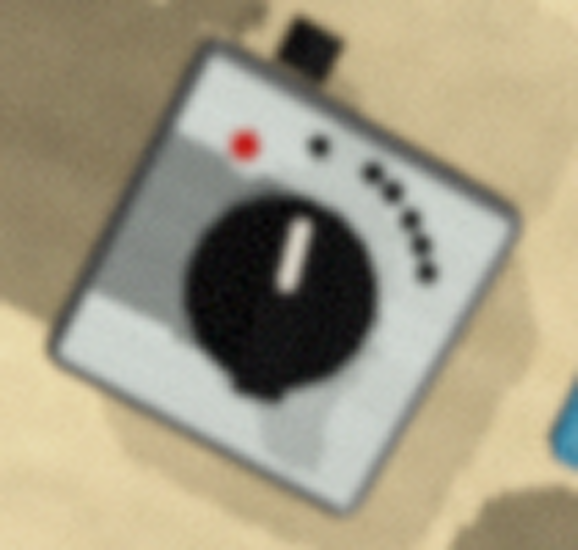

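The pointer runs from about px (252,158) to (255,145), near position 1. The bar's tail is at (247,177).

```bash
python3 - <<'E'
from h import *
z=np.load("w1.npz");K,T=z["K"],z["T"]
def ray(u,v,h):
    d=T[:3,:3]@np.array([(u-K[0,2])/K[0,0],(v-K[1,2])/K[1,1],1]);return T[:3,3]+d*(h-T[2,3])/d[2]
c=np.array([.4515,-.3455])
for n,px in dict(red=(245,145),b1=(319,146),b2=(382,181),b3=(419,245)).items():
    p=ray(px[0]/5.5+200,px[1]/5.5+105,.05);print(n,p.round(4),np.arctan2(*(p[:2]-c)[::-1]).round(3))
a=ray(286/5.5+200,290/5.5+105,.0825);b=ray(302/5.5+200,222/5.5+105,.0825)
t=ray(260/5.5+200,395/5.5+105,.06)
print(a,b,np.arctan2(*(b-a)[1::-1]),t,np.arctan2(*(c-t[:2])[::-1]))
# tool y axis, TCP
s=bot.observe();print(R.from_quat(s["eef_rot"]).as_matrix()[:,1],s["qpos"])
E
```

```text
red [ 0.4765 -0.3263  0.05  ] 0.653
b1 [ 0.483  -0.3414  0.05  ] 0.13
b2 [ 0.4818 -0.3573  0.05  ] -0.373
b3 [ 0.4723 -0.3709  0.05  ] -0.884
[ 0.45510767 -0.34609354  0.0825    ] [ 0.46916085 -0.34343367  0.0825    ] 0.1870589032671468 [ 0.42822252 -0.35143074  0.06      ] 0.2494767094163579
[ 4.06563754e-01 -9.13622043e-01 -8.21881440e-04] [-8.28375973e-01  3.89367153e-01  1.35932221e+00 -4.35810449e-05
  1.39378459e+00  3.23737986e-01]
```

Box yaw is -0.09 rad and the red dot checks at 0.66. The bar is at 0.16 rad, so the dial is at position 1. I'll approach, grip, and turn it by +0.5.

>>> servo_tool([
  [[17,12,-50],[0,0,-0.13],50],
  [[17,12,-100],[0,0,-0.26],50],
  [[17,12,-140],[0,0,-0.26],50],
  [[17,12,-140],[0,0,-0.26],50],
])

```text
clock: 1.27
position: [0.4458, -0.3479, 0.1178]
eef_rot: [0.997, 0.077, -0.003, -0.003]
ft_force: [-0.3, 0.2, -0.5]
width: 0.0555
grasp_force: 0.0
```

>>> servo_tool([
  [[3,2,-30],[0,0,0],50],
  [[3,2,-54],[0,0,0],50],
  [[3,2,-54],[0,0,0],50],
  [[3,2,-54],[0,0,0],50],
])

```text
clock: 1.78
position: [0.4521, -0.3478, 0.0688]
eef_rot: [0.997, 0.077, 0.001, 0.001]
ft_force: [0.6, -0.7, -0.4]
width: 0.0503
grasp_force: 0.0
```

>>> servo_tool([
  [[0,2,-5],[0,0,0],30],
  [[0,2,-5],[0,0,0],8],
  [[0,2,-5],[0,0,0],8],
  [[0,2,-5],[0,0,0],8],
  [[0,2,-5],[0,0,0],8],
], squeeze=30)

```text
clock: 2.4
position: [0.4517, -0.3449, 0.0619]
eef_rot: [0.997, 0.077, 0.0, 0.0]
ft_force: [0.3, -1.2, 0.5]
width: 0.0119
grasp_force: 30.0
```

>>> servo_tool([
  [[0,0,0],[0,0,0],8],
  [[0,0,0],[0,0,0.17],8],
  [[0,0,0],[0,0,0.34],8],
  [[0,0,0],[0,0,0.52],8],
  [[0,0,0],[0,0,0.52],8],
])

```text
clock: 3.02
position: [0.4517, -0.3447, 0.0619]
eef_rot: [0.944, 0.33, 0.0, 0.0]
ft_force: [-0.2, -2.3, 1.3]
width: 0.0118
grasp_force: 30.0
```

>>> servo_tool([
  [[0,0,0],[0,0,0.52],50],
  [[0,0,0],[0,0,0],50],
  [[0,0,0],[0,0,0],50],
  [[-20,0,60],[0,0,0],50],
  [[-40,0,120],[0,0,0],50],
])

```text
clock: 3.65
position: [0.4113, -0.3439, 0.1807]
eef_rot: [0.943, 0.332, -0.0, -0.001]
ft_force: [-0.2, -1.4, 0.2]
width: 0.0493
grasp_force: 0.0
```

I left a stray turn in the first row. I'll check the dial.

>>> servo_tool([
  [[0,0,60],[0,0,0],90],
  [[0,0,100],[0,0,0],90],
  [[0,0,100],[0,0,0],90],
])

```text
clock: 4.03
position: [0.413, -0.3453, 0.2839]
eef_rot: [0.943, 0.332, 0.001, 0.003]
ft_force: [0.3, -0.2, -0.4]
width: 0.0757
grasp_force: 0.0
```

```bash
python3 - <<'E'
from h import *
im,P,K,T=grab("wrist","w2");np.savez("w2",im=im,P=P,K=K,T=T)
q=T[:3,:3].T@(np.array([.4515,-.3455,.06])-T[:3,3]);u=K[0,0]*q[0]/q[2]+K[0,2];v=K[1,1]*q[1]/q[2]+K[1,2];print(u,v)
u,v=int(u),int(v);cv2.imwrite("pics/w2z.png",cv2.resize(im[max(0,v-50):v+50,max(u-50,0):u+50],None,fx=5,fy=5,interpolation=2))
E
```

```text
271.9627827991031 147.5813823309043
```

View pics/w2z.png

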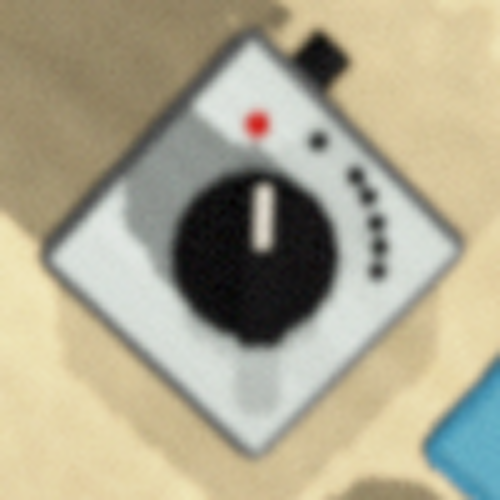

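The pointer is at the red dot, so the dial is off. Next are the clips.

>>> servo_tool([
  [[5,60,0],[0,0,-0.1],91],
  [[5,120,0],[0,0,-0.2],91],
  [[10,180,0],[0,0,-0.3],91],
  [[10,240,0],[0,0,-0.4],91],
  [[10,300,0],[0,0,-0.5],91],
])

```text
clock: 4.7
position: [0.4209, -0.0424, 0.2786]
eef_rot: [0.996, 0.086, -0.002, -0.001]
ft_force: [-0.4, -0.3, 0.2]
width: 0.0912
grasp_force: 0.0
```

>>> servo_tool([
  [[0,60,0],[0,0,0],91],
  [[5,120,0],[0,0,0],91],
  [[5,180,0],[0,0,0],91],
  [[10,240,0],[0,0,0],91],
  [[10,300,0],[0,0,0],91],
])

```text
clock: 5.32
position: [0.4312, 0.2573, 0.2784]
eef_rot: [0.996, 0.088, -0.002, 0.001]
ft_force: [0.3, -0.5, -0.4]
width: 0.0908
grasp_force: 0.0
```

>>> servo_tool([
  [[0,0,0],[0,0,0],91],
  [[0,0,0],[0,0,0],91],
])

```text
clock: 5.58
position: [0.4313, 0.2551, 0.2787]
eef_rot: [0.996, 0.088, -0.002, 0.001]
ft_force: [-0.6, -0.3, 0.6]
width: 0.0907
grasp_force: 0.0
```

```bash
python3 - <<'E'
from h import *
s=bot.observe();print(s["position"],s["eef_rot"])
im,P,K,T=grab("wrist","w3");np.savez("w3",im=im,P=P,K=K,T=T)
hsv=cv2.cvtColor(im,cv2.COLOR_BGR2HSV);H,S,V=[hsv[...,i].astype(int) for i in range(3)]
m=(H>5)&(H<=16)&(S>180)&(V>130)
c,l,st,ce=cv2.connectedComponentsWithStats(m.astype(np.uint8))
for i in range(1,c):
    if st[i,4]>25:
        p=P[l==i];r=cv2.minAreaRect((p[:,:2]*1000).astype(np.float32));print(st[i,4],ce[i],np.median(p,0).round(4),p.min(0).round(3),p.max(0).round(3),r)
cv2.imwrite("pics/w3z.png",cv2.resize(im[:260],(788,400)))
E
```

```text
[0.43130789 0.25512827 0.27869686] [ 9.96122243e-01  8.79614106e-02 -1.62844216e-03  7.84077584e-04]
245 [225.32653061 134.5877551 ] [nan nan nan] [nan nan nan] [nan nan nan] ((472.8099060058594, 296.0443420410156), (35.31208038330078, 5.868593692779541), 16.969615936279297)
206 [282.15048544 170.22330097] [0.4457 0.2247 0.1033] [0.426 0.22  0.073] [0.462 0.228 0.108] ((444.02178955078125, 224.19967651367188), (7.369637966156006, 35.78779983520508), 85.96083068847656)
```

View pics/w3z.png

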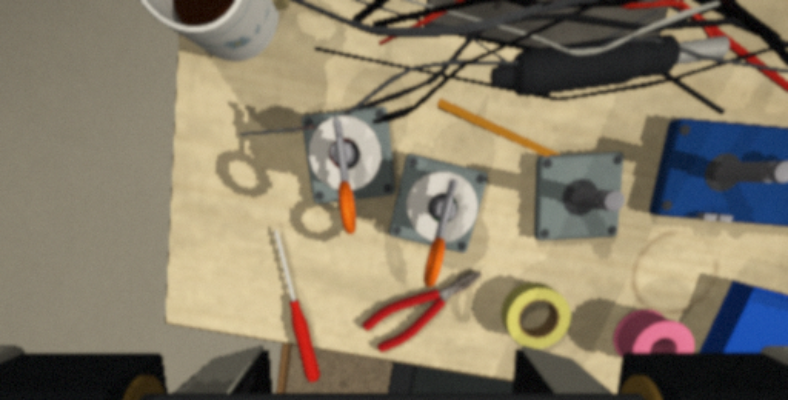

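The green loop is at (0.444,0.224) with axis -4°, and the red loop is at (0.473,0.296) with axis 17°. Both agree with the spindles 40 mm further on. I'll take the green clip first.

>>> servo_tool([
  [[13,-31,-50],[0,0,-0.12],40],
  [[13,-31,-100],[0,0,-0.246],40],
  [[13,-31,-140],[0,0,-0.246],30],
  [[13,-31,-140],[0,0,-0.246],30],
  [[13,-31,-140],[0,0,-0.246],30],
])

```text
clock: 6.25
position: [0.4461, 0.224, 0.1418]
eef_rot: [0.999, -0.036, 0.001, -0.0]
ft_force: [0.0, -0.1, 0.4]
width: 0.0453
grasp_force: 0.0
```

>>> servo_tool([
  [[-1,0,-28],[0,0,0],30],
  [[-1,0,-55],[0,0,0],30],
  [[-1,0,-55],[0,0,0],25],
  [[-1,0,-55],[0,0,0],5],
  [[-1,0,-55],[0,0,0],5],
], squeeze=50)

```text
clock: 6.88
position: [0.4451, 0.2248, 0.0869]
eef_rot: [0.999, -0.036, 0.001, -0.0]
ft_force: [-0.4, 0.8, -0.5]
width: 0.0091
grasp_force: 0.0
```

>>> servo_tool([
  [[0,0,0],[0,0,0],5],
  [[0,0,0],[0,0,0],5],
])

```text
clock: 7.12
position: [0.4446, 0.2247, 0.086]
eef_rot: [0.999, -0.036, 0.001, -0.0]
ft_force: [0.5, 0.4, 2.2]
width: 0.0066
grasp_force: 50.0
```

>>> servo_tool([
  [[-10,1,0],[0,0,0],5],
  [[-20,1,0],[0,0,0],5],
  [[-35,2,0],[0,0,0],5],
  [[-55,4,0],[0,0,0],5],
  [[-70,5,0],[0,0,0],5],
])

```text
clock: 7.75
position: [0.3719, 0.2294, 0.085]
eef_rot: [0.999, -0.035, -0.001, 0.0]
ft_force: [0.3, 0.4, -0.9]
width: 0.0065
grasp_force: 50.0
```

>>> servo_tool([
  [[0,0,60],[0,0,0.16],5],
  [[8,-50,110],[0,0,0.34],5],
  [[15,-110,110],[0,0,0.52],5],
  [[20,-170,110],[0,0,0.7],5],
  [[25,-230,110],[0,0,0.88],5],
])

```text
clock: 8.38
position: [0.3964, 0.0359, 0.1952]
eef_rot: [0.936, 0.352, 0.0, 0.0]
ft_force: [2.3, -0.5, -0.8]
width: 0.0063
grasp_force: 50.0
```

>>> servo_tool([
  [[0,-60,0],[0,0,0.18],5],
  [[0,-120,0],[0,0,0.36],5],
  [[3,-174,0],[0,0,0.54],5],
  [[3,-174,0],[0,0,0.67],5],
  [[3,-174,0],[0,0,0.67],5],
])

```text
clock: 9.0
position: [0.3995, -0.1376, 0.1947]
eef_rot: [0.771, 0.637, -0.0, -0.0]
ft_force: [0.1, -0.2, -0.5]
width: 0.0068
grasp_force: 50.0
```

```bash
cat >> h.py <<'E'
def tray(f="side"):
    im,P,K,T=grab(f,None)
    hsv=cv2.cvtColor(im,cv2.COLOR_BGR2HSV);H,S,V=[hsv[...,i].astype(int) for i in range(3)]
    ok=(P[...,0]>.2)&(P[...,0]<.85)&(P[...,1]>-.5)&(P[...,1]<.6)&(P[...,2]>-.01)&(P[...,2]<.04)&(H>105)&(H<122)&(S>140)
    c,l,st,ce=cv2.connectedComponentsWithStats(ok.astype(np.uint8))
    for i in range(1,c):
        if st[i,4]>150:
            p=P[l==i];print("blue",st[i,4],np.round(cv2.minAreaRect((p[:,:2]*1000).astype(np.float32))[0]),np.round(cv2.minAreaRect((p[:,:2]*1000).astype(np.float32))[1:][0]),cv2.minAreaRect((p[:,:2]*1000).astype(np.float32))[2])
    return im,P
E
python3 - <<'E'
from h import *
s=bot.observe();print(s["position"],s["eef_rot"],s["width"])
im,P=tray();cv2.imwrite("pics/s2.png",cv2.resize(im,(800,600)))
E
```

```text
[ 0.39946326 -0.13758041  0.19470077] [ 7.70861153e-01  6.37003065e-01 -1.49557217e-04 -3.94689863e-04] 0.006834175882506584
blue 1932 [ 567. -125.] [ 82. 293.] 5.4228315353393555
blue 2219 [ 412. -155.] [164.  98.] 85.35748291015625
```

View pics/s2.png

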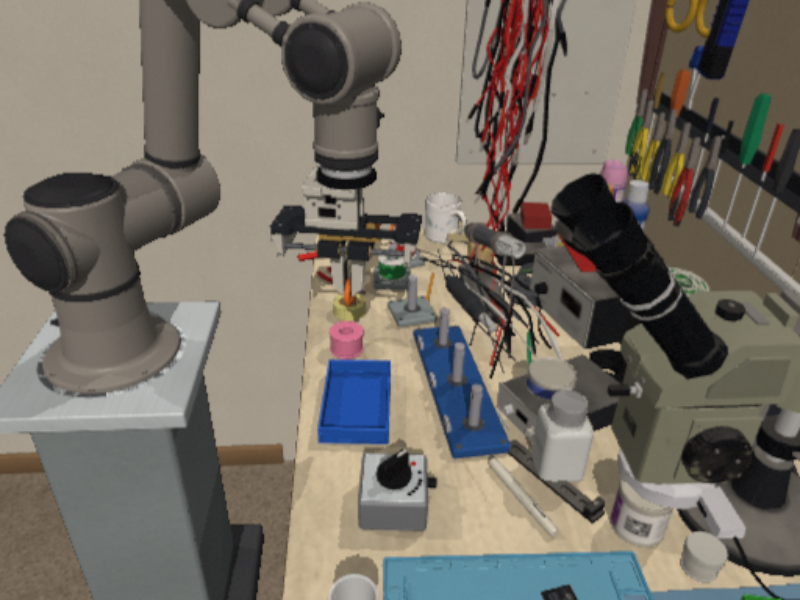

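The clip is held at px (348,290) and the tray has not moved. I'll lower it in.

>>> servo_tool([
  [[0,-37,-30],[0,0,0.1],5],
  [[0,-37,-80],[0,0,0.1],5],
  [[0,-37,-130],[0,0,0.1],5],
  [[0,-37,-165],[0,0,0.1],5],
  [[0,-37,-165],[0,0,0.1],5],
])

```text
clock: 9.68
position: [0.3985, -0.1716, 0.0284]
eef_rot: [0.738, 0.675, -0.001, -0.003]
ft_force: [-0.5, 0.8, 0.9]
width: 0.0067
grasp_force: 50.0
```

>>> servo_tool([
  [[0,0,0],[0,0,0],30],
  [[0,0,0],[0,0,0],30],
  [[0,0,60],[0,0,0],40],
  [[0,0,120],[0,0,0],60],
  [[0,30,180],[0,0,-0.17],90],
])

```text
clock: 10.3
position: [0.4005, -0.1467, 0.2095]
eef_rot: [0.794, 0.608, 0.001, 0.002]
ft_force: [0.5, 0.0, 0.1]
width: 0.0521
grasp_force: 0.0
```

```bash
python3 - <<'E'
from h import *
s=bot.observe();print(s["position"],s["eef_rot"],s["width"])
im,P=tray();cv2.imwrite("pics/s3.png",cv2.resize(im[210:300,180:320],(700,450)))
E
```

```text
[ 0.40047658 -0.14666597  0.20949135] [7.93851251e-01 6.08108492e-01 6.89948266e-04 1.94366088e-03] 0.05214265062221033
blue 1927 [ 567. -125.] [ 81. 296.] 5.362760543823242
blue 1947 [ 412. -156.] [165.  98.] 85.53754425048828
```

View pics/s3.png

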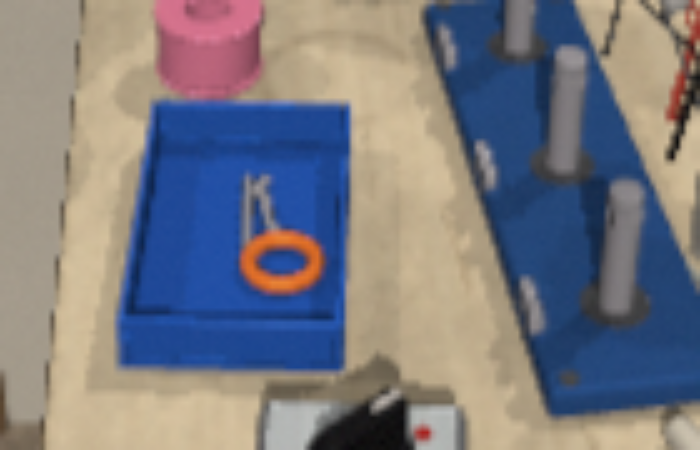

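The green clip lies flat in the tray. Now the red one.

>>> servo_tool([
  [[10,60,0],[0,0,-0.18],60],
  [[20,120,0],[0,0,-0.36],60],
  [[30,180,0],[0,0,-0.54],50],
  [[40,240,0],[0,0,-0.72],40],
  [[50,300,0],[0,0,-0.9],40],
])

```text
clock: 10.98
position: [0.4439, 0.1101, 0.2072]
eef_rot: [0.964, 0.265, 0.001, 0.0]
ft_force: [0.7, 0.2, -0.7]
width: 0.0406
grasp_force: 0.0
```

>>> servo_tool([
  [[10,60,0],[0,0,-0.11],35],
  [[20,120,-20],[0,0,-0.11],30],
  [[22,143,-60],[0,0,-0.11],30],
  [[22,143,-70],[0,0,-0.11],30],
  [[22,143,-70],[0,0,-0.11],30],
])

```text
clock: 11.6
position: [0.4655, 0.2506, 0.1365]
eef_rot: [0.977, 0.214, -0.0, 0.0]
ft_force: [0.1, -0.2, 0.3]
width: 0.0299
grasp_force: 0.0
```

>>> servo_tool([
  [[7,45,0],[0,0,-0.134],30],
  [[7,45,0],[0,0,-0.134],30],
  [[7,45,0],[0,0,-0.134],30],
])

```text
clock: 11.98
position: [0.4732, 0.2953, 0.1373]
eef_rot: [0.989, 0.148, 0.001, 0.0]
ft_force: [0.3, -0.3, 0.4]
width: 0.0303
grasp_force: 0.0
```

```bash
python3 - <<'E'
from h import *
s=bot.observe();print(s["position"],s["eef_rot"])
im,P,K,T=grab("wrist","w4")
hsv=cv2.cvtColor(im,cv2.COLOR_BGR2HSV);H,S,V=[hsv[...,i].astype(int) for i in range(3)]
m=(H>5)&(H<=16)&(S>180)&(V>130)&np.isfinite(P[...,0])
c,l,st,ce=cv2.connectedComponentsWithStats(m.astype(np.uint8))
for i in range(1,c):
    if st[i,4]>25:
        p=P[l==i];r=cv2.minAreaRect((p[:,:2]*1000).astype(np.float32));print(st[i,4],ce[i],np.median(p,0).round(4),p.min(0).round(3),p.max(0).round(3),r)
E
```

```text
[0.47315245 0.29531149 0.13729833] [9.88985935e-01 1.48007350e-01 8.01453866e-04 4.04170114e-05]
487 [252.61601643 213.61806982] [0.4788 0.2976 0.1036] [0.458 0.29  0.088] [0.492 0.304 0.108] ((474.9281005859375, 296.3399353027344), (34.96546936035156, 7.104211807250977), 17.070220947265625)
```

Matches (0.475,0.296). Gripping.

>>> servo_tool([
  [[1,1,-28],[0,0,0],30],
  [[1,1,-51],[0,0,0],30],
  [[1,1,-51],[0,0,0],25],
  [[1,1,-51],[0,0,0],5],
  [[1,1,-51],[0,0,0],5],
], squeeze=50)

```text
clock: 12.65
position: [0.4743, 0.2974, 0.0863]
eef_rot: [0.989, 0.148, 0.001, -0.0]
ft_force: [0.5, 0.2, 0.1]
width: 0.0096
grasp_force: 0.0
```

>>> servo_tool([
  [[0,0,0],[0,0,0],5],
  [[0,0,0],[0,0,0],5],
])

```text
clock: 12.9
position: [0.4741, 0.2974, 0.0857]
eef_rot: [0.989, 0.148, 0.001, 0.0]
ft_force: [0.8, -1.3, 3.0]
width: 0.0066
grasp_force: 50.0
```

>>> servo_tool([
  [[-10,-3,0],[0,0,0],5],
  [[-20,-6,0],[0,0,0],5],
  [[-35,-10,0],[0,0,0],5],
  [[-53,-16,0],[0,0,0],5],
  [[-67,-20,0],[0,0,0],5],
])

```text
clock: 13.52
position: [0.4045, 0.2767, 0.0847]
eef_rot: [0.989, 0.148, -0.001, 0.0]
ft_force: [0.5, 0.7, 0.1]
width: 0.0065
grasp_force: 50.0
```

>>> servo_tool([
  [[0,0,60],[0,0,0.1],5],
  [[5,-50,110],[0,0,0.2],5],
  [[5,-105,110],[0,0,0.3],5],
  [[5,-160,110],[0,0,0.4],5],
  [[5,-215,110],[0,0,0.5],5],
])

```text
clock: 14.15
position: [0.4102, 0.061, 0.1949]
eef_rot: [0.921, 0.39, -0.0, -0.0]
ft_force: [0.1, -0.1, -0.6]
width: 0.0064
grasp_force: 50.0
```

>>> servo_tool([
  [[0,-50,0],[0,0,0.1],5],
  [[-5,-100,0],[0,0,0.2],5],
  [[-10,-150,0],[0,0,0.3],5],
  [[-15,-200,0],[0,0,0.4],5],
  [[-20,-235,0],[0,0,0.5],5],
])

```text
clock: 14.78
position: [0.3904, -0.1738, 0.1947]
eef_rot: [0.796, 0.605, -0.0, -0.001]
ft_force: [0.2, -0.0, 0.4]
width: 0.0067
grasp_force: 50.0
```

>>> servo_tool([
  [[0,0,0],[0,0,0.16],5],
  [[0,0,0],[0,0,0.16],5],
])

```text
clock: 15.02
position: [0.3907, -0.1722, 0.1946]
eef_rot: [0.747, 0.665, -0.0, -0.001]
ft_force: [0.5, 0.2, -0.2]
width: 0.0064
grasp_force: 50.0
```

```bash
python3 - <<'E'
from h import *
s=bot.observe();print(s["position"],s["eef_rot"],s["width"],s["grasp_force"])
tray()
E
```

```text
[ 0.39070059 -0.17219759  0.19458955] [ 7.46996825e-01  6.64827013e-01 -7.82568273e-05 -8.83290056e-04] 0.00635828254932537 49.995799362659454
blue 1925 [ 568. -125.] [ 82. 294.] 5.300227165222168
blue 1953 [ 412. -156.] [163.  98.] 85.4300765991211
```

>>> servo_tool([
  [[0,0,-50],[0,0,0.02],5],
  [[0,0,-100],[0,0,0.02],5],
  [[0,0,-145],[0,0,0.02],5],
  [[0,0,-166],[0,0,0.02],5],
  [[0,0,-166],[0,0,0.02],5],
])

```text
clock: 15.7
position: [0.3906, -0.1712, 0.0279]
eef_rot: [0.74, 0.673, -0.0, -0.002]
ft_force: [0.3, -0.1, 0.4]
width: 0.0067
grasp_force: 50.0
```

>>> servo_tool([
  [[0,0,0],[0,0,0],30],
  [[0,0,0],[0,0,0],30],
  [[0,0,60],[0,0,0],40],
  [[0,0,120],[0,0,-0.1],60],
  [[0,30,180],[0,0,-0.2],90],
])

```text
clock: 16.32
position: [0.392, -0.1454, 0.2081]
eef_rot: [0.805, 0.593, 0.001, 0.002]
ft_force: [0.4, -0.8, 0.4]
width: 0.0519
grasp_force: 0.0
```

>>> servo_tool([
  [[10,60,0],[0,0,-0.15],90],
  [[20,120,0],[0,0,-0.3],90],
  [[30,175,0],[0,0,-0.45],90],
  [[30,230,0],[0,0,-0.6],90],
  [[40,285,0],[0,0,-0.75],90],
])

```text
clock: 16.95
position: [0.4298, 0.1263, 0.2062]
eef_rot: [0.963, 0.269, 0.001, 0.0]
ft_force: [0.1, -0.5, -0.3]
width: 0.0899
grasp_force: 0.0
```

```bash
python3 - <<'E'
from h import *
s=bot.observe();print(s["position"],s["eef_rot"],s["width"])
im,P=tray();b=cv2.resize(im[210:300,180:320],(600,386))
im,P,K,T=grab("wrist","w5");np.savez("w5",im=im,P=P,K=K,T=T)
for n,c in dict(green=(.484,.221),red=(.512,.308)).items():
    m=(abs(P[...,2]-.054)<.006)&(np.hypot(P[...,0]-c[0],P[...,1]-c[1])<.045)
    p=P[m];print(n,len(p),p[:,2].mean() if len(p) else 0,cv2.minEnclosingCircle((p[:,:2]*1000).astype(np.float32)) if len(p) else 0)
cv2.imwrite("pics/c5.png",np.vstack([b[:,:512],im[:220]]))
E
```

```text
[0.42982076 0.12631303 0.20615373] [9.63065768e-01 2.69264067e-01 1.05632379e-03 2.69051458e-04] 0.08987991711775807
blue 1930 [ 568. -126.] [ 82. 297.] 5.350707054138184
blue 1855 [ 412. -155.] [165.  98.] 85.63551330566406
green 2269 0.05378696877437118 ((484.0162658691406, 221.76199340820312), 28.974496841430664)
red 2006 0.05369813628043395 ((511.5585021972656, 307.6535339355469), 29.018888473510742)
```

View pics/c5.png

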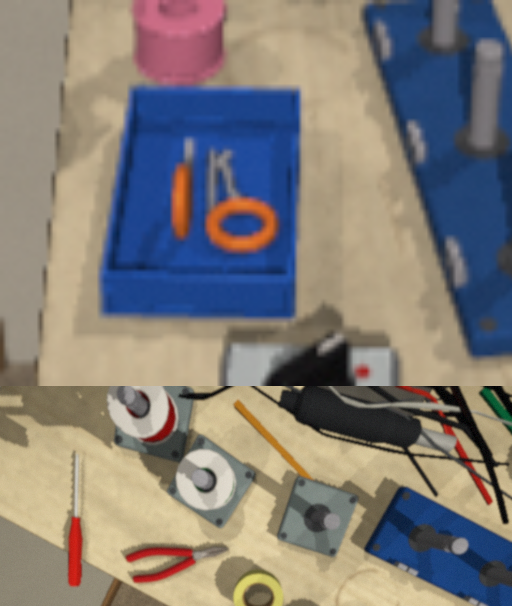

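Both clips are in the tray. The reels are at (0.484,0.222) and (0.512,0.308), both with radius 29 mm as expected. I'll pick green first, closing away from its neighbour.

>>> servo_tool([
  [[20,45,0],[0,0,0.18],88],
  [[45,90,-10],[0,0,0.36],88],
  [[54,95,-50],[0,0,0.54],88],
  [[54,95,-86],[0,0,0.71],88],
  [[54,95,-86],[0,0,0.71],88],
])

```text
clock: 17.68
position: [0.4824, 0.2185, 0.1174]
eef_rot: [0.808, 0.589, -0.002, -0.001]
ft_force: [-0.0, -0.6, 0.2]
width: 0.0879
grasp_force: 0.0
```

```bash
python3 - <<'E'
from h import *
s=bot.observe();print(s["position"],s["eef_rot"],s["width"])
im,P,K,T=grab("wrist","w6")
c=(.484,.2218)
m=(abs(P[...,2]-.054)<.006)&(np.hypot(P[...,0]-c[0],P[...,1]-c[1])<.045)
p=P[m];print(len(p),cv2.minEnclosingCircle((p[:,:2]*1000).astype(np.float32)))
E
```

```text
[0.48243025 0.21846249 0.1173972 ] [ 8.08184302e-01  5.88924008e-01 -2.46486569e-03 -7.55731004e-04] 0.08790606979355114
3288 ((483.67236328125, 221.95343017578125), 29.06629753112793)
```

>>> servo_tool([
  [[1,3,-40],[0,0,0],88],
  [[1,3,-80],[0,0,0],88],
  [[1,3,-96],[0,0,0],88],
  [[1,3,-96],[0,0,0],75],
  [[1,3,-96],[0,0,0],60],
], squeeze=20)

```text
clock: 18.35
position: [0.4864, 0.2228, 0.0248]
eef_rot: [0.808, 0.589, 0.002, 0.001]
ft_force: [-0.9, -0.6, -0.1]
width: 0.0724
grasp_force: 0.0
```

>>> servo_tool([
  [[0,0,0],[0,0,0],45],
  [[0,0,0],[0,0,0],45],
  [[0,0,0],[0,0,0],45],
  [[0,0,0],[0,0,0],45],
])

```text
clock: 18.85
position: [0.4857, 0.2228, 0.0243]
eef_rot: [0.808, 0.589, 0.001, 0.0]
ft_force: [-1.2, 0.0, 7.0]
width: 0.06
grasp_force: 20.0
```

>>> servo_tool([
  [[-1,0,30],[0,0,0],45],
  [[-1,0,70],[0,0,0],45],
  [[-1,0,120],[0,0,0],45],
  [[0,0,120],[0,0,0],45],
])

```text
clock: 19.35
position: [0.4873, 0.2233, 0.1471]
eef_rot: [0.808, 0.589, 0.004, 0.001]
ft_force: [0.9, -0.1, -2.1]
width: 0.0602
grasp_force: 20.0
```

>>> servo_tool([
  [[10,-30,10],[0,0,-0.18],45],
  [[20,-60,10],[0,0,-0.36],45],
  [[30,-90,10],[0,0,-0.54],45],
  [[35,-120,10],[0,0,-0.72],45],
  [[35,-120,10],[0,0,-0.9],45],
])

```text
clock: 19.98
position: [0.5198, 0.1005, 0.1518]
eef_rot: [0.985, 0.175, -0.001, 0.0]
ft_force: [-0.3, -0.2, -1.6]
width: 0.06
grasp_force: 20.0
```

```bash
cat >> h.py <<'E'
def spin(f):
    im,P,K,T=grab("wrist",f)
    for c in((.558,-.020),(.567,-.119),(.577,-.218)):
        m=(abs(P[...,2]-.084)<.004)&(np.hypot(P[...,0]-c[0],P[...,1]-c[1])<.02)
        p=P[m];print(c,len(p))
        if len(p)>5:
            q=cv2.minEnclosingCircle((p[:,:2]*1000).astype(np.float32));print(np.round(q[0],1),q[1],np.median(p,0).round(4))
E
python3 - <<'E'
from h import *
s=bot.observe();print(s["position"],s["eef_rot"],s["width"])
spin("w7")
E
```

```text
[0.51978663 0.10049581 0.15177633] [ 9.84556672e-01  1.75063202e-01 -1.00572027e-03  1.54422012e-04] 0.060039465128741816
(0.558, -0.02) 325
[556. -20.] 8.306557655334473 [ 0.5562 -0.0192  0.0839]
(0.567, -0.119) 0
(0.577, -0.218) 0
```

View pics/w7.png

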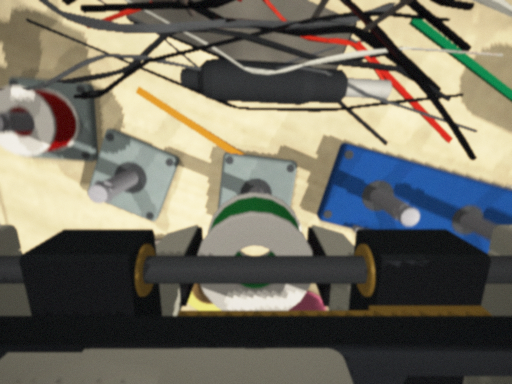

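Spindle A measures (0.556,-0.020) with radius 8.3 mm. The reel sits centred and level in the fingers.

>>> servo_tool([
  [[12,-40,0],[0,0,-0.13],45],
  [[24,-80,0],[0,0,-0.26],45],
  [[36,-120,0],[0,0,-0.26],45],
  [[36,-120,-20],[0,0,-0.26],45],
  [[36,-120,-20],[0,0,-0.26],45],
])

```text
clock: 20.65
position: [0.5544, -0.0174, 0.1308]
eef_rot: [0.999, 0.051, -0.002, -0.001]
ft_force: [-0.3, 0.5, -1.7]
width: 0.0601
grasp_force: 20.0
```

```bash
python3 - <<'E'
from h import *
s=bot.observe();p0=np.array(s["position"]);print(p0,s["eef_rot"],s["width"],s["ft_force"])
im,P,K,T=grab("wrist","w8")
z0=p0[2]+.030
d=P-p0
m=(np.hypot(d[...,0],d[...,1])<.04)&(d[...,2]>.02)&(d[...,2]<.036)&(im.min(-1)>90)
p=P[m];print(len(p),p[:,2].mean(),p[:,2].std(),cv2.minEnclosingCircle((p[:,:2]*1000).astype(np.float32)))
A=np.c_[p[:,:2]-p[:,:2].mean(0),np.ones(len(p))];print("tilt",np.linalg.lstsq(A,p[:,2],rcond=None)[0])
E
```

```text
[ 0.55444634 -0.01735162  0.13084302] [ 9.98689883e-01  5.11093976e-02 -2.45668716e-03 -5.58449558e-04] 0.06011044706380643 [-0.3059664   0.48506523 -1.71849174]
6147 0.16029253519767597 0.0012717908189219867 ((565.342529296875, -16.20323944091797), 38.46051025390625)
tilt [-0.01137327 -0.00861214  0.16029254]
```

>>> servo_tool([
  [[1,-2,-25],[0,0,0],45],
  [[1,-2,-50],[0,0,0],45],
  [[1,-2,-70],[0,0,0],45],
  [[1,-2,-85],[0,0,0],45],
  [[1,-2,-85],[0,0,0],45],
])

```text
clock: 21.32
position: [0.5565, -0.0189, 0.0474]
eef_rot: [0.999, 0.051, -0.001, -0.0]
ft_force: [0.3, -0.6, -1.6]
width: 0.0598
grasp_force: 20.0
```

>>> servo_tool([
  [[0,-1,-10],[0,0,0],45],
  [[0,-1,-18],[0,0,0],45],
  [[0,-1,-18],[0,0,0],45],
  [[0,-1,-18],[0,0,0],75],
  [[0,-1,-18],[0,0,0],80],
])

```text
clock: 21.95
position: [0.5574, -0.0205, 0.0304]
eef_rot: [0.999, 0.05, 0.0, 0.0]
ft_force: [0.6, 1.1, 0.5]
width: 0.0757
grasp_force: 0.0
```

>>> servo_tool([
  [[0,0,0],[0,0,0],80],
  [[0,0,50],[0,0,0],80],
  [[0,0,110],[0,0,0],80],
  [[-30,50,160],[0,0,0.1],88],
  [[-30,110,160],[0,0,0.2],88],
])

```text
clock: 22.58
position: [0.5284, 0.0818, 0.1926]
eef_rot: [0.989, 0.15, 0.003, 0.001]
ft_force: [1.3, 0.3, -0.4]
width: 0.0876
grasp_force: 0.0
```

```bash
python3 - <<'E'
from h import *
s=bot.observe();print(s["position"],s["eef_rot"],s["width"])
im,P=tray()
for c in((.556,-.020),):
    m=(P[...,2]>.04)&(P[...,2]<.066)&(np.hypot(P[...,0]-c[0],P[...,1]-c[1])<.04)&(im.min(-1)>130)
    p=P[m];print(len(p),np.median(p,0),p.max(0),p.min(0))
im,P,K,T=grab("wrist","w9")
m=(P[...,2]>.05)&(P[...,2]<.066)&(np.hypot(P[...,0]-c[0],P[...,1]-c[1])<.045)
p=P[m];print(len(p)); print(len(p) and (np.median(p,0),cv2.minEnclosingCircle((p[:,:2]*1000).astype(np.float32))))
E
```

```text
[0.52840569 0.08184719 0.1925806 ] [9.88715625e-01 1.49771994e-01 3.06798813e-03 5.91808804e-04] 0.08757858658914096
blue 1698 [ 569. -141.] [ 82. 262.] 5.294899940490723
blue 1850 [ 412. -156.] [164.  98.] 85.3814697265625
170 [ 0.55706306 -0.0311846   0.05709531] [0.58707938 0.00335782 0.06114055] [ 0.53052909 -0.04977831  0.05043584]
1980
(array([ 0.55909427, -0.01677986,  0.05789879]), ((556.269775390625, -21.072267532348633), 29.013561248779297))
```

Green is fully down (top at 58 mm, centred). Next is red.

>>> servo_tool([
  [[-5,45,0],[0,0,0.18],88],
  [[-8,90,0],[0,0,0.36],88],
  [[-12,135,0],[0,0,0.54],88],
  [[-15,180,0],[0,0,0.72],88],
  [[-17,220,-10],[0,0,0.9],88],
])

```text
clock: 23.3
position: [0.511, 0.3033, 0.1794]
eef_rot: [0.824, 0.567, 0.001, 0.0]
ft_force: [0.2, 0.0, -0.9]
width: 0.0875
grasp_force: 0.0
```

>>> servo_tool([
  [[0,6,-40],[0,0,0.06],88],
  [[0,6,-60],[0,0,0.06],88],
  [[0,6,-60],[0,0,0.06],88],
])

```text
clock: 23.68
position: [0.5097, 0.3072, 0.1171]
eef_rot: [0.808, 0.589, -0.002, -0.0]
ft_force: [-0.8, 0.5, 1.0]
width: 0.0885
grasp_force: 0.0
```

```bash
python3 - <<'E'
from h import *
s=bot.observe();print(s["position"],s["eef_rot"],s["width"])
im,P,K,T=grab("wrist","w10")
c=(.5116,.3077)
m=(abs(P[...,2]-.054)<.006)&(np.hypot(P[...,0]-c[0],P[...,1]-c[1])<.045)
p=P[m];print(len(p),cv2.minEnclosingCircle((p[:,:2]*1000).astype(np.float32)))
E
```

```text
[0.50969265 0.30724337 0.11706976] [ 8.07917428e-01  5.89292007e-01 -2.06186598e-03 -3.30251373e-04] 0.08850948549929961
3247 ((511.4987487792969, 307.9526062011719), 28.9034366607666)
```

>>> servo_tool([
  [[1,0,-40],[0,0,0],88],
  [[1,0,-80],[0,0,0],88],
  [[1,0,-95],[0,0,0],88],
  [[1,0,-95],[0,0,0],75],
  [[1,0,-95],[0,0,0],60],
])

```text
clock: 24.35
position: [0.5129, 0.3085, 0.0259]
eef_rot: [0.808, 0.589, 0.002, 0.0]
ft_force: [0.1, -0.2, -0.4]
width: 0.0727
grasp_force: 0.0
```

>>> servo_tool([
  [[0,0,0],[0,0,0],45],
  [[0,0,0],[0,0,0],45],
  [[0,0,0],[0,0,0],45],
  [[0,0,0],[0,0,0],45],
])

```text
clock: 24.85
position: [0.5125, 0.3084, 0.0255]
eef_rot: [0.808, 0.589, 0.001, 0.0]
ft_force: [-0.6, 0.1, 5.9]
width: 0.0612
grasp_force: 20.0
```

>>> servo_tool([
  [[0,0,30],[0,0,0],45],
  [[0,0,70],[0,0,0],45],
  [[0,0,120],[0,0,0],45],
  [[0,0,130],[0,0,0],45],
])

```text
clock: 25.35
position: [0.5132, 0.3087, 0.1578]
eef_rot: [0.808, 0.589, 0.003, 0.001]
ft_force: [-0.0, -1.0, -2.1]
width: 0.0608
grasp_force: 20.0
```

>>> servo_tool([
  [[8,-45,0],[0,0,-0.18],45],
  [[10,-90,0],[0,0,-0.36],45],
  [[10,-135,0],[0,0,-0.54],45],
  [[10,-180,0],[0,0,-0.72],45],
  [[15,-220,0],[0,0,-0.9],45],
])

```text
clock: 25.98
position: [0.5255, 0.0864, 0.1529]
eef_rot: [0.984, 0.176, -0.001, -0.0]
ft_force: [0.8, -1.0, -2.0]
width: 0.0611
grasp_force: 20.0
```

>>> servo_tool([
  [[5,-40,0],[0,0,-0.13],45],
  [[10,-80,0],[0,0,-0.27],45],
  [[10,-90,0],[0,0,-0.27],45],
  [[10,-90,0],[0,0,-0.27],45],
])

```text
clock: 26.48
position: [0.536, -0.0022, 0.1532]
eef_rot: [0.999, 0.045, -0.001, -0.0]
ft_force: [-0.4, 0.7, -1.0]
width: 0.0607
grasp_force: 20.0
```

```bash
python3 - <<'E'
from h import *
s=bot.observe();print(s["position"],s["eef_rot"],s["width"])
spin("w11")
E
```

```text
[ 0.5360349  -0.00215126  0.15318077] [ 9.98971620e-01  4.53314638e-02 -8.24210822e-04 -2.85026115e-04] 0.060712922721000984
(0.558, -0.02) 311
[556.1 -20.6] 7.880284786224365 [ 0.5566 -0.0205  0.084 ]
(0.567, -0.119) 343
[ 565.5 -119.7] 8.133275032043457 [ 0.5659 -0.1189  0.0838]
(0.577, -0.218) 0
```

>>> servo_tool([
  [[10,-40,0],[0,0,0],45],
  [[20,-80,0],[0,0,0],45],
  [[29,-118,0],[0,0,0],45],
  [[29,-118,-20],[0,0,0],45],
  [[29,-118,-20],[0,0,0],45],
])

```text
clock: 27.15
position: [0.5646, -0.1186, 0.1323]
eef_rot: [0.999, 0.046, -0.002, -0.001]
ft_force: [-0.6, 0.5, -2.0]
width: 0.061
grasp_force: 20.0
```

>>> servo_tool([
  [[0,0,0],[0,0,0],45],
])

```text
clock: 27.28
position: [0.5658, -0.1188, 0.1344]
eef_rot: [0.999, 0.046, 0.0, -0.0]
ft_force: [0.9, 0.5, -1.2]
width: 0.0607
grasp_force: 20.0
```

>>> servo_tool([
  [[0,-1,-25],[0,0,0],45],
  [[0,-1,-50],[0,0,0],45],
  [[0,-1,-75],[0,0,0],45],
  [[0,-1,-88],[0,0,0],45],
  [[0,-1,-88],[0,0,0],45],
])

```text
clock: 27.9
position: [0.5656, -0.1205, 0.0458]
eef_rot: [0.999, 0.046, -0.0, -0.0]
ft_force: [0.6, 0.3, -1.0]
width: 0.0612
grasp_force: 20.0
```

>>> servo_tool([
  [[0,0,-10],[0,0,0],45],
  [[0,0,-15],[0,0,0],45],
  [[0,0,-15],[0,0,0],45],
  [[0,0,-15],[0,0,0],75],
  [[0,0,-15],[0,0,0],78],
])

```text
clock: 28.52
position: [0.566, -0.1212, 0.0315]
eef_rot: [0.999, 0.045, 0.001, 0.0]
ft_force: [0.2, 0.0, 0.5]
width: 0.0757
grasp_force: 0.0
```

>>> servo_tool([
  [[0,0,0],[0,0,0],78],
  [[0,0,50],[0,0,0],78],
  [[0,0,110],[0,0,0],78],
  [[-30,-20,160],[0,0,0.1],80],
  [[-55,-50,170],[0,0,0.2],80],
])

```text
clock: 29.15
position: [0.5115, -0.1716, 0.2051]
eef_rot: [0.989, 0.147, 0.003, 0.002]
ft_force: [0.4, -0.6, -0.9]
width: 0.08
grasp_force: 0.0
```

```bash
python3 - <<'E'
from h import *
s=bot.observe();print(s["position"],s["eef_rot"],s["width"])
im,P=tray();im0=im
im,P,K,T=grab("wrist","w12")
for c in((.556,-.020),(.5655,-.12)):
    m=(P[...,2]>.05)&(P[...,2]<.066)&(np.hypot(P[...,0]-c[0],P[...,1]-c[1])<.045)
    p=P[m];print(len(p)); print(len(p)>5 and (np.median(p,0),p[:,2].std(),cv2.minEnclosingCircle((p[:,:2]*1000).astype(np.float32))))
cv2.imwrite("pics/c12.png",np.vstack([cv2.resize(im0[170:360,180:340],(512,608))[:380],im[:210]]))
E
```

```text
[ 0.51153997 -0.17164208  0.2050943 ] [0.98908013 0.14733138 0.00303923 0.0021723 ] 0.08003485310984658
blue 190 [535. -51.] [ 29. 135.] 5.107247352600098
blue 1852 [ 412. -155.] [164.  98.] 85.35572814941406
blue 1182 [ 573. -190.] [ 82. 165.] 6.051610946655273
2329
(array([ 0.55836204, -0.02468828,  0.05775124]), np.float64(0.0013846625980109364), ((556.0665893554688, -21.40003776550293), 29.081832885742188))
2226
(array([ 0.56644136, -0.12198004,  0.05780074]), np.float64(0.0009229285806346723), ((565.151611328125, -121.6247787475586), 28.902008056640625))
```

View pics/c12.png

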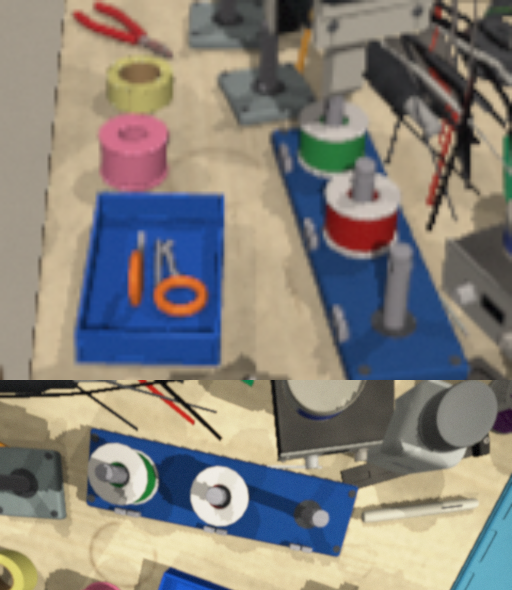

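Both reels are fully down and the clips are in the tray at px (137,278) and (180,295). Now the dial: the bar is at 0.66 rad and has to turn by -1.0.

>>> servo_tool([
  [[-15,-45,0],[0,0,0.12],70],
  [[-30,-90,0],[0,0,0.24],60],
  [[-45,-135,0],[0,0,0.364],50],
  [[-60,-174,-40],[0,0,0.364],50],
  [[-60,-174,-80],[0,0,0.364],50],
])

```text
clock: 29.88
position: [0.45, -0.3475, 0.1196]
eef_rot: [0.948, 0.319, 0.0, 0.001]
ft_force: [-0.8, -0.2, -0.1]
width: 0.0503
grasp_force: 0.0
```

>>> servo_tool([
  [[0,0,0],[0,0,0],50],
  [[0,0,0],[0,0,0],50],
])

```text
clock: 30.12
position: [0.4516, -0.345, 0.1221]
eef_rot: [0.947, 0.322, 0.0, 0.001]
ft_force: [0.5, -0.4, -0.1]
width: 0.0502
grasp_force: 0.0
```

>>> servo_tool([
  [[0,0,-30],[0,0,0],50],
  [[0,0,-60],[0,0,0],50],
  [[0,0,-60],[0,0,0],30],
  [[0,0,-60],[0,0,0],8],
  [[0,0,-60],[0,0,0],8],
], squeeze=30)

```text
clock: 30.75
position: [0.4516, -0.3457, 0.0629]
eef_rot: [0.947, 0.322, 0.001, 0.002]
ft_force: [-0.2, 0.8, -0.4]
width: 0.0246
grasp_force: 0.0
```

>>> servo_tool([
  [[0,0,0],[0,0,0],8],
  [[0,0,0],[0,0,0],8],
  [[0,0,0],[0,0,-0.16],8],
  [[0,0,0],[0,0,-0.32],8],
  [[0,0,0],[0,0,-0.48],8],
])

```text
clock: 31.38
position: [0.4509, -0.3451, 0.0619]
eef_rot: [0.996, 0.085, 0.0, 0.0]
ft_force: [0.3, 0.9, 6.6]
width: 0.0119
grasp_force: 30.0
```

>>> servo_tool([
  [[0,0,0],[0,0,-0.17],8],
  [[0,0,0],[0,0,-0.34],8],
  [[0,0,0],[0,0,-0.52],8],
  [[0,0,0],[0,0,-0.52],8],
  [[0,0,0],[0,0,-0.52],8],
])

```text
clock: 32.0
position: [0.4509, -0.3449, 0.0619]
eef_rot: [0.985, -0.172, 0.0, 0.0]
ft_force: [-0.8, 1.2, 6.7]
width: 0.0121
grasp_force: 30.0
```

>>> servo_tool([
  [[0,0,0],[0,0,0],45],
  [[0,0,0],[0,0,0],50],
  [[0,0,0],[0,0,0],50],
  [[-20,0,60],[0,0,0],50],
  [[-40,0,120],[0,0,0],50],
])

```text
clock: 32.62
position: [0.4103, -0.3447, 0.1799]
eef_rot: [0.985, -0.172, -0.001, -0.001]
ft_force: [0.4, -0.6, 0.8]
width: 0.0499
grasp_force: 0.0
```

>>> servo_tool([
  [[0,0,60],[0,0,0],50],
  [[0,0,100],[0,0,0],50],
  [[0,0,100],[0,0,0],50],
])

```text
clock: 33.0
position: [0.412, -0.3461, 0.283]
eef_rot: [0.985, -0.172, 0.003, 0.002]
ft_force: [-0.4, -0.8, -0.2]
width: 0.0502
grasp_force: 0.0
```

```bash
python3 - <<'E'
from h import *
s=bot.observe();print(s["position"])
im,P,K,T=grab("wrist","w13")
im0,_=tray()
q=T[:3,:3].T@(np.array([.4515,-.3455,.06])-T[:3,3]);u=int(K[0,0]*q[0]/q[2]+K[0,2]);v=int(K[1,1]*q[1]/q[2]+K[1,2]);print(u,v)
a=cv2.resize(im[max(0,v-50):v+50,max(u-50,0):u+50],(400,400),interpolation=2)
cv2.imwrite("pics/w13z.png",np.hstack([a,cv2.resize(im0[180:280,180:320],(400,400))]))
E
```

```text
[ 0.41199605 -0.34613568  0.28304434]
blue 1376 [ 567. -126.] [ 82. 294.] 5.766702175140381
blue 1849 [ 412. -156.] [163.  98.] 85.36917114257812
242 143
```

View pics/w13z.png

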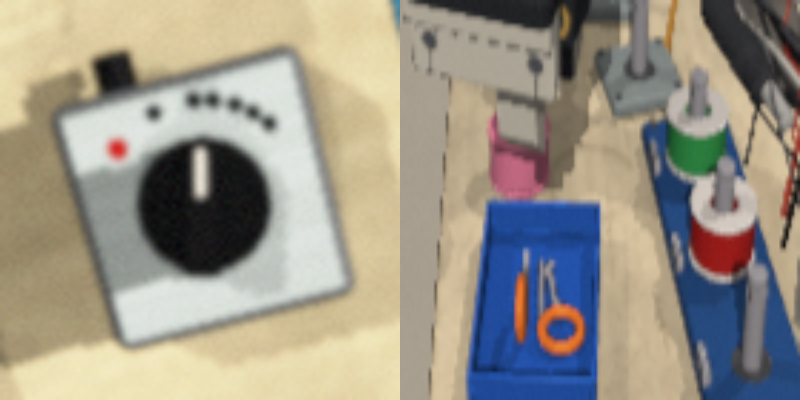

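The pointer is at the two black dots, the clips are in the tray, and both reels are down. Handing in.

```bash
python3 -c "
from plant import bot
print(bot.sign_off())"
```

```text
the job is handed in; nothing more can be done
None
```

I handed the job in with the dial switched off first, both clips in the tray, both reels (red and green; the third stand was empty) fully down on their own dispenser spindles, and the dial now at position 2; one clip stands on edge in the tray, and the sign-off gave no verdict.

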